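# Balance the weighted clacker paddle on the frosted prism

### The arm

A 6-joint arm with a two-finger parallel gripper is mounted at the origin on the work surface. World frame = base frame: x ahead of the robot, y to its left, z up, the work surface at z = 0. Lengths are in m, angles in degrees, forces in N, time in s.
With the tool pointing down it reaches from about 0.4 to 0.825 m from the base axis. Payload 7 kg.
Tool frame: the origin (TCP) lies on the centre line of the jaws, within the pads' length; the fingertips stand 19 mm ahead of it and the grasp point (between the pads) is the TCP; z points along the fingers, y is the line along which they close (so a half turn about z gives the same grasp; the last joint's range is limited). The gripper opens to 88 mm and grips with 3 to 60 N. Pads are 19 mm wide; open, the fingers measure 130 mm over their backs; the gripper's body (78 mm by 193 mm) begins 47 mm behind the grasp point.
Start: joints at [91.507, 20.546, 0.682, 0, -70.136, -16.507], TCP at [0.175, 0.652, 0.246] pointing down, gripper open.
Joint ranges: [-176.03, 176.03], [-82.01, 121.73], [-58.28, 71.71], [-173.87, 95.51], [-174.79, -0.11], [-173.66, 173.66]. Speed limits (degrees/s): [136.94, 136.94, 172.46, 180, 180, 180].

### API

Orientations are given as [roll, pitch, yaw] about the fixed x, y, z axes, in that order (R = Rz(yaw) Ry(pitch) Rx(roll)).
In Python, from plant import ctrl gives the robot as it stands.
- The arm moves only by the tool move_arm, never from a script. Its argument "motion" is a list of rows, each a list of 3 entries, a list of its own where there are three numbers: the shift along the tool's x, y, z in mm, then the turn, a rotation vector about the tool's x, y, z in degrees, then the closure, from 0 (fully open) to 1 (shut). A call has 1 to 10 rows; each row is the pose to reach, as a shift and turn from the pose commanded when the call began, along the tool's axes at that moment; what a row does not reach only later rows make up. A row lasts 1/12 s, in which the tool goes at most 41.7 mm and 7.16 degrees, less where a joint would pass 70% of its speed; a pose out of reach is approached as far as the arm can. A call with a gripper value outside its range is refused whole. The fingers move at their own pace and stop on an object; the grip force is fixed at half the most. Time passes only in rows, so rows that repeat a pose let the fingers close. It gives the time, the measured TCP pose, the force, the opening and the grip force at its end, in the units of the state.
- ctrl.get_obs(): the state, without advancing time (a new reading comes with each control period).
- ctrl.snapshot(name): name is "scene" or "top" or "wrist"; returns a dict with "color" (384x512x3 uint8, blue, green, red), "camera_matrix" (3x3 intrinsics, pixels), "k1" (the pictures are not rectified: a ray, as slopes to the right and down, at radius r is drawn at 1 + k1 r^2 times it, then the intrinsics apply), "cam_to_world" (4x4, takes a point from camera to world coordinates). Camera axes: x right, y up, looking along -z (the intrinsics and any distortion apply to the point x, -y, -z); pixel columns grow to the right and rows downward; lengths in m; the calibration is good to about 2 mm. A picture is of the moment at which its call begins. There is no depth.
- ctrl.close_job(): hands the job in; it is judged then, once.
The state is a dict: "clock": time; "joint_pos": joint angles; "qvel": joint speeds; "tau": joint torques, N m; "tool_pos": TCP position; "orientation": TCP orientation; "force": force on the tool from outside, world axes, zero at the start; "moment": the same for the moment, N m; "opening": finger opening in m; "gripper_force": force on a finger pad.
Only numpy, scipy, OpenCV 4.12 (cv2) and the standard library are available. Lean on these libraries where they do the work, as an engineer would, in place of code of your own. Each camera call takes 0.05 s, during which the arm holds its last target. There are 200 camera calls.

### The job

Set up the balancing toy again: lay the beech clacker paddle flat side down across the narrow top of the frosted glass prism on the tray, squarely across and over its middle, so that it stays balanced there level on its own when you let go. The weight hidden in the paddle is somewhere else every time, so you have to feel for the balance point; set it down gently on the glass, and leave the cups and the other toys where they are.

Things in the scene. Friction and masses are not known exactly. Their poses are not given: they have to be found in the camera images.
- paddle: loose beech paddle, 260 mm long (x), 18 thick, flat underside; origin mid-length on the underside, z up. Shaft 34 mm wide from x=-130 to +55, blue band at the -x end; blade 64 wide from +55 to +130 with a red button 9 mm high at +94. 0.30 to 0.37 kg. A steel slug is locked inside, unseen, elsewhere each time: the balance point is on the centre line anywhere from x=-60 to +60
- prism: frosted glass prism fixed on a beech plinth in the tray; its top is a narrow level strip, 12 mm wide (y) by 28 long (x). Origin at the centre of the strip, 114 mm above the table; z up. Sides slope out to 64 mm wide (y) at 60 mm below, where the plinth (64 by 84 mm) begins; end faces x=+-14 upright. The laid paddle's length runs along the prism's y, either way round
- tray_knob (a point): tip of the coral knob on the front of the spring-loaded pull-out tray that carries the prism. The tray is 200 mm wide, its rim 36 mm above the table; its spring holds it fully out, and pushing it in (along the prism's +x) takes more than 6 N. Its fixed housing, 70 mm tall and 240 wide, begins 85 mm from the prism's centre on its +x side
- cup_large: loose pale blue ceramic cup, open at the top, 80 mm across the rim and 72 mm tall, standing upright; origin at the centre of its underside. Bystander
- cup_medium: loose pale blue ceramic cup, open at the top, 68 mm across the rim and 62 mm tall, standing upright; origin at the centre of its underside. Bystander
- cup_small: loose pale blue ceramic cup, open at the top, 56 mm across the rim and 52 mm tall, standing upright; origin at the centre of its underside. Bystander
- ball: loose ridged green silicone ball, 64 mm across, 65 mm tall, with a small flat foot; origin at the centre of its underside. Bystander
- shaker: loose upright wooden shaker cylinder with a yellow band, 44 mm across, 75 mm tall; origin at the centre of its underside. Bystander
- arch: loose yellow wooden arch block, 30 by 80 by 60 mm tall; origin at the centre of its underside. Bystander

How it is judged:
By the outcome, as a careful person would: the job done as asked, in the order asked, and still so for the second after the job is handed in, with the robot touching nothing.
It also fails if it takes over 48 s, if anything falls off the work surface, if the arm or the gripper's body presses on something with over 40 N, if the wrist force passes 120 N, or if a joint passes its speed limit or range.

## Working session

There is one attempt and no reset: what is moved stays moved. The work goes in short steps, Python scripts to look and compute and a tool call to move; the robot and the scene stay as the last step left them, time stands still between calls to the robot, and variables do not carry over. Pictures are saved under pics/ and viewed, at most 10 in all, crops included, and the job is handed in when it is done.

Besides the shell and the picture viewer there is one more tool, called after "Emit:" as name(argument=value, ...) on one line, values as JSON. move_arm: Moves the arm, as the interface text tells. Its arguments: {"type":"object","properties":{"motion":{"type":"array"}},"required":["motion"]}

```bash
mkdir -p pics; cat > h.py <<'E'
import numpy as np, cv2
from plant import ctrl
def snap(n,f=None):
    s=ctrl.snapshot(n)
    if f: cv2.imwrite('pics/'+f,s['color'])
    return s
def ray(s,u,v):
    K=np.array(s['camera_matrix']);T=np.array(s['cam_to_world'])
    p=cv2.undistortPoints(np.array([[[u,v]]],float),K,np.array([s['k1'],0,0,0,0.]))[0,0] 
    return T[:3,3],T[:3,:3]@np.array([p[0],-p[1],-1])
def onz(s,u,v,z):
    o,d=ray(s,u,v);return o+d*(z-o[2])/d[2]
def proj(s,P):
    K=np.array(s['camera_matrix']);T=np.array(s['cam_to_world'])
    c=T[:3,:3].T@(np.array(P)-T[:3,3]);x,y=c[0]/-c[2],-c[1]/-c[2]
    k=1+s['k1']*(x*x+y*y);return K[0,0]*x*k+K[0,2],K[1,1]*y*k+K[1,2]
E
python3 - <<'E'
from h import *
a=snap('top','top0.png');b=snap('scene','scene0.png')
for s in(a,b):print(np.round(s['cam_to_world'],3).tolist(),np.array(s['camera_matrix']).round(1).tolist(),s['k1'])
o=ctrl.get_obs();print(o)
E
```

```text
[[-0.016, 0.996, -0.088, 0.446], [-1.0, -0.014, 0.016, 0.048], [0.015, 0.089, 0.996, 1.154], [0.0, 0.0, 0.0, 1.0]] [[351.7, 0.0, 258.3], [0.0, 351.7, 192.2], [0.0, 0.0, 1.0]] -0.029754374050348982
[[-0.65, -0.569, 0.503, 1.142], [0.759, -0.477, 0.442, 0.597], [-0.011, 0.67, 0.742, 1.025], [0.0, 0.0, 0.0, 1.0]] [[429.8, 0.0, 253.3], [0.0, 429.8, 196.0], [0.0, 0.0, 1.0]] -0.04505967988472268
{'clock': 0.1, 'joint_pos': array([ 9.15057412e+01,  2.05869911e+01,  6.39642704e-01, -1.76583650e-02,
       -7.01367849e+01, -1.65069409e+01]), 'qvel': array([-0.01769105, -0.15315804,  0.10566073,  0.0499648 ,  0.00532802,
        0.02145881]), 'tau': array([-2.13966872e-03, -5.84154689e+01,  2.93755049e+01,  7.01559439e+00,
        1.01231327e-02, -5.73057036e-05]), 'tool_pos': array([0.17463422, 0.6515936 , 0.24472516]), 'orientation': array([ 1.79914617e+02, -7.99029090e-03, -1.50072059e+01]), 'force': array([-0.22216798, -0.59911386,  0.48843285]), 'moment': array([-0.0096062 ,  0.0047844 , -0.00281216]), 'gripper_force': 0.0, 'opening': 0.08749199223990207}
```

View pics/top0.png

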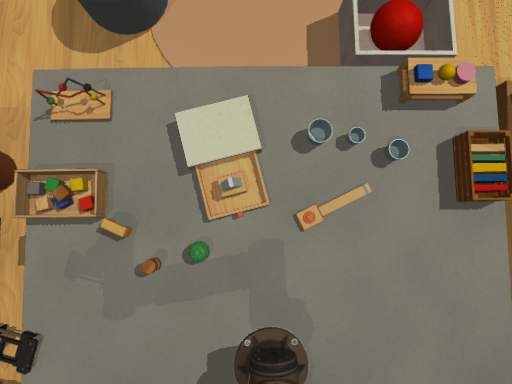

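View pics/scene0.png

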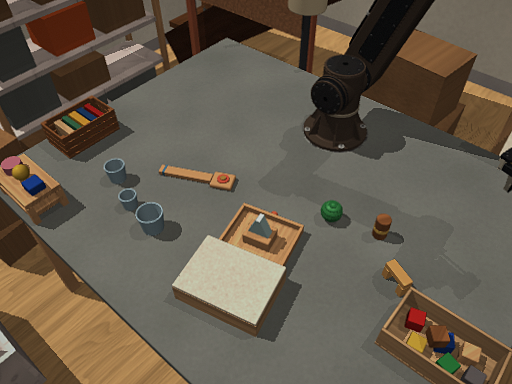

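The top view shows the paddle from its blade at (309,218) to the blue band at (368,188). The prism is at (232,184), the knob at (240,213) and the housing above it. The cups are right of the housing; the ball, shaker and arch are at lower left.

```bash
python3 - <<'E'
from h import *
a=snap('top');b=snap('scene')
A=a['color'];B=b['color']
c1=cv2.resize(A[90:225,170:275],None,fx=4,fy=4,interpolation=cv2.INTER_CUBIC)
c2=cv2.resize(B[195:330,170:310],None,fx=4,fy=4,interpolation=cv2.INTER_CUBIC)[:540,:380*1]
c2=cv2.resize(B[200:280,210:305],None,fx=4,fy=4,interpolation=cv2.INTER_CUBIC)
H=max(c1.shape[0],c2.shape[0]);im=np.zeros((H,c1.shape[1]+c2.shape[1],3),np.uint8)
im[:c1.shape[0],:c1.shape[1]]=c1;im[:c2.shape[0],c1.shape[1]:]=c2
cv2.imwrite('pics/crop.png',im);print(im.shape)
hsv=cv2.cvtColor(A,cv2.COLOR_BGR2HSV)
m=((hsv[...,1]>70)&(hsv[...,2]>90)).astype(np.uint8);m[:175]=0;m[235:]=0;m[:,:288]=0;m[:,385:]=0
v,u=np.nonzero(m)
P=np.array([onz(a,x,y,.018)[:2] for x,y in zip(u,v)])
r=cv2.minAreaRect((P*1000).astype(np.float32));print('paddle wood',r)
red=m*((hsv[...,0]<8)|(hsv[...,0]>172))*(hsv[...,1]>140);v,u=np.nonzero(red);print('red',len(u),u.mean(),v.mean(),onz(a,u.mean(),v.mean(),.027))
# band
h2=cv2.cvtColor(A,cv2.COLOR_BGR2HSV)
print(h2[183:194,362:374,0],h2[183:194,362:374,2])
E
```

```text
(540, 800, 3)
paddle wood ((505.0693054199219, -217.52523803710938), (64.798828125, 260.78533935546875), 25.341466903686523)
red 48 308.3541666666667 217.0625 [ 0.46378191 -0.12934334  0.027     ]
[[27 30 17 17 19 19 18 26 22 24 24 24]
 [87 94 16 18 20 19 19 21 24 24 23 24]
 [93 99 33 20 19 20 19 18 24 23 23 26]
 [25 98 93 22 19 20 19 19 21 23 24 24]
 [21 57 99 32 20 20 20 19 18 24 22 24]
 [19 21 97 93 21 19 19 19 18 21 24 24]
 [20 20 63 98 30 20 19 19 19 19 24 22]
 [20 19 21 97 93 23 20 19 19 19 23 24]
 [20 19 20 60 98 87 21 19 20 18 21 26]
 [19 19 19 21 98 93 22 19 18 18 28 22]
 [19 19 19 20 54 98 92 24 24 23 24 24]] [[115 110 117 137 170 174 141 121 123 122 121 121]
 [114 119 151 189 191 191 163 126 122 122 122 121]
 [119 150 144 185 191 190 177 142 120 121 122 120]
 [142 147 141 164 191 191 191 162 124 121 121 121]
 [177 143 150 145 185 191 191 175 140 121 122 121]
 [191 161 146 141 165 191 191 191 163 124 121 122]
 [190 176 141 150 144 186 191 192 175 142 122 122]
 [191 191 160 146 141 158 185 191 191 160 122 121]
 [190 190 177 142 149 140 169 190 182 153 123 121]
 [191 191 192 159 146 141 156 172 150 125 120 121]
 [190 191 191 176 140 144 128 122 123 122 122 122]]
```

View pics/crop.png

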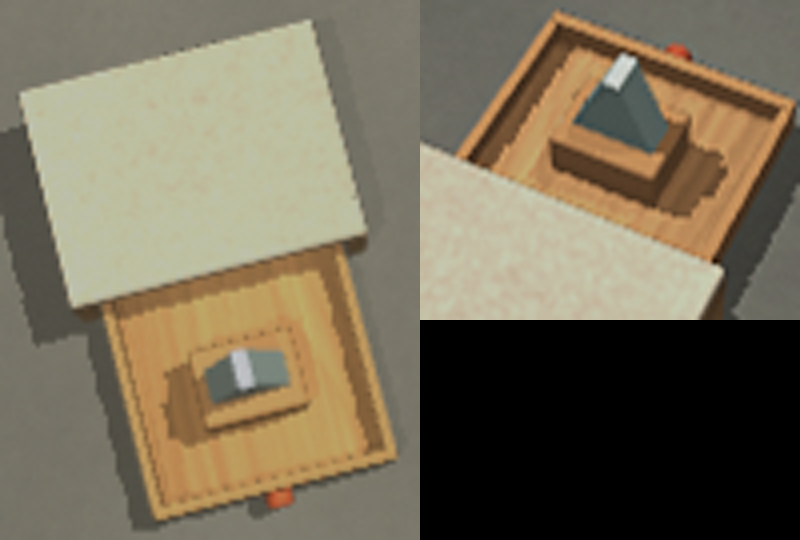

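The crop shows the prism's bright top strip, centred near top-view pixel (230.5,182.5) and scene-view pixel (260,217.5). The strip runs toward the housing, whose front corners are near top-view (188,167) and (261,149).

```bash
cat >> h.py <<'E'
def shift(o,target,yaw):
    "tool-axis shift (mm) and turn about tool z (deg) from current pose to target/yaw with tool down"
    y=np.radians(o['orientation'][2]);R=np.array([[np.cos(y),np.sin(y),0],[np.sin(y),-np.cos(y),0],[0,0,-1]])
    t=(o['orientation'][2]-yaw+180)%360-180
    return (R.T@(np.array(target)-o['tool_pos'])*1000).round(1),round(t,1)
E
python3 - <<'E'
from h import *
from scipy.spatial.transform import Rotation
a=snap('top');b=snap('scene');rs=[]
for s,(u0,v0) in((a,(230,182)),(b,(260,217))):
    g=cv2.cvtColor(s['color'],cv2.COLOR_BGR2HSV);m=np.zeros(g.shape[:2],np.uint8)
    w=np.s_[v0-8:v0+9,u0-8:u0+9]
    m[w]=(g[w][...,2]>165)&(g[w][...,1]<60)
    v,u=np.nonzero(m);print(len(u),u.mean(),v.mean(),onz(s,u.mean(),v.mean(),.114).round(4))
    P=np.array([onz(s,x,y,.114)[:2]*1000 for x,y in zip(u,v)]);print(cv2.minAreaRect(P.astype(np.float32)))
    rs.append(ray(s,u.mean(),v.mean()))
(o1,d1),(o2,d2)=rs
t=np.linalg.lstsq(np.c_[d1,-d2],o2-o1,rcond=None)[0];p,q=o1+t[0]*d1,o2+t[1]*d2;print('tri',p,q)
h=lambda x,y,z:onz(a,170+(x-1.5)/4,90+(y-1.5)/4,z)
for A,B,z in(((72,307),(365,237),.07),((22,93),(312,20),.07),((158,520),(396,458),.036)):
    d=h(*A,z)-h(*B,z);print('y axis',np.degrees(np.arctan2(d[1],d[0])),np.hypot(d[0],d[1]))
k=h(281,497,.02);print('knob',k)
g=cv2.cvtColor(a['color'],cv2.COLOR_BGR2HSV)[180:200,355:375]
v,u=np.nonzero((g[...,0]>85)&(g[...,0]<105)&(g[...,1]>30));print('band',onz(a,355+u.mean(),180+v.mean(),.018))
o=ctrl.get_obs();print(o['tool_pos'],o['orientation'])
for n,T,y in(('way',(.45,.2,.245),-40),('above',(.505,-.2165,.1),-64.7)):print(n,shift(o,T,y))
E
```

```text
36 230.16666666666666 181.41666666666666 [0.5718 0.1145 0.114 ]
((571.3668212890625, 114.68421173095703), (28.226482391357422, 10.492094993591309), 10.706450462341309)
35 259.42857142857144 217.4 [0.5731 0.1179 0.114 ]
((572.6587524414062, 117.70040893554688), (26.928342819213867, 11.34230899810791), 12.539268493652344)
tri [0.5722226  0.11473031 0.11076778] [0.57108361 0.11617021 0.11072221]
y axis 102.86559600940042 0.23471041381249058
y axis 103.86870265794421 0.2365847118814482
y axis 103.7482139998044 0.1949622661975748
knob [0.4775887  0.09023775 0.02      ]
band [ 0.55199939 -0.31970948  0.018     ]
[0.17469256 0.6518622  0.24522765] [ 1.79967311e+02 -5.76502889e-03 -1.50017188e+01]
way (array([3.829e+02, 3.652e+02, 2.000e-01]), np.float64(25.0))
above (array([543.8, 753.3, 145.2]), np.float64(49.7))
```

Emit:
move_arm(motion=[[[380, 365, 0], [0, 0, 25], 0], [[380, 365, 0], [0, 0, 25], 0], [[380, 365, 0], [0, 0, 25], 0], [[380, 365, 0], [0, 0, 25], 0], [[380, 365, 0], [0, 0, 25], 0], [[380, 365, 0], [0, 0, 25], 0], [[380, 365, 0], [0, 0, 25], 0], [[380, 365, 0], [0, 0, 25], 0], [[380, 365, 0], [0, 0, 25], 0], [[380, 365, 0], [0, 0, 25], 0]])

```text
clock: 1.13
tool_pos: [0.3908, 0.2936, 0.246]
orientation: [-179.9, 0.0, -40.0]
force: [1.4, -0.4, -0.7]
opening: 0.0876
gripper_force: 0.0
```

```bash
python3 - <<'E'
from h import *
o=ctrl.get_obs();print(o['clock'],o['tool_pos'],o['orientation']);print(shift(o,(.505,-.2165,.12),-64.7))
E
```

```text
1.1333 [0.39077505 0.29355828 0.24596189] [-1.79945952e+02  8.74545878e-03 -3.99693894e+01]
(array([415.2, 317.5, 126. ]), np.float64(24.7))
```

Emit:
move_arm(motion=[[[415, 317, 20], [0, 0, 25], 0], [[415, 317, 20], [0, 0, 25], 0], [[415, 317, 20], [0, 0, 25], 0], [[415, 317, 20], [0, 0, 25], 0], [[415, 317, 20], [0, 0, 25], 0], [[415, 317, 20], [0, 0, 25], 0], [[415, 317, 20], [0, 0, 25], 0], [[415, 317, 20], [0, 0, 25], 0], [[415, 317, 20], [0, 0, 25], 0], [[415, 317, 20], [0, 0, 25], 0]])

```text
clock: 1.97
tool_pos: [0.4813, -0.113, 0.23]
orientation: [-179.9, -0.0, -65.0]
force: [1.5, -0.1, -0.3]
opening: 0.0875
gripper_force: 0.0
```

```bash
python3 - <<'E'
from h import *
o=ctrl.get_obs();print(o['clock'],o['tool_pos'],o['orientation']);print(shift(o,(.505,-.2165,.12),-64.7))
E
```

```text
1.9667 [ 0.48128848 -0.11302673  0.22998734] [-1.79938069e+02 -1.63767041e-02 -6.49896369e+01]
(array([103.8,  22.3, 110. ]), np.float64(-0.3))
```

Emit:
move_arm(motion=[[[95, 20, 100], [0, 0, 0], 0], [[95, 20, 100], [0, 0, 0], 0], [[95, 20, 100], [0, 0, 0], 0], [[95, 20, 100], [0, 0, 0], 0], [[95, 20, 100], [0, 0, 0], 0], [[95, 20, 100], [0, 0, 0], 0]])

```text
clock: 2.47
tool_pos: [0.503, -0.2059, 0.1292]
orientation: [179.9, 0.0, -65.1]
force: [0.5, 0.7, 0.3]
opening: 0.0874
gripper_force: 0.0
```

```bash
python3 - <<'E'
from h import *
w=snap('wrist','w1.png')
o=ctrl.get_obs();print(o['clock'],o['tool_pos'],o['orientation'],o['force'],o['moment']);print(shift(o,(.505,-.2165,.0225),-64.7))
g=cv2.cvtColor(w['color'],cv2.COLOR_BGR2HSV)
m=(((g[...,1]>70)&(g[...,2]>90))).astype(np.uint8)
n,l,st,c=cv2.connectedComponentsWithStats(m)
i=1+np.argmax(st[1:,4]);print(st[i])
cs=cv2.findContours((l==i).astype(np.uint8),0,2)[0];cc=max(cs,key=cv2.contourArea)[:,0]
P=np.array([onz(w,x,y,.018)[:2]*1000 for x,y in cc]);print(cv2.minAreaRect(P.astype(np.float32)))
E
```

```text
2.5167 [ 0.50360343 -0.20529049  0.13025973] [-1.79986627e+02 -2.29564251e-02 -6.50113442e+01] [0.5892265  0.72062192 0.32905104] [ 0.1167549  -0.03364664  0.01980672]
(array([ 10.8,   3.5, 107.8]), np.float64(-0.3))
[  218     6    69   256 11383]
((517.5498046875, -237.03253173828125), (62.012996673583984, 209.39605712890625), 26.442888259887695)
```

View pics/w1.png

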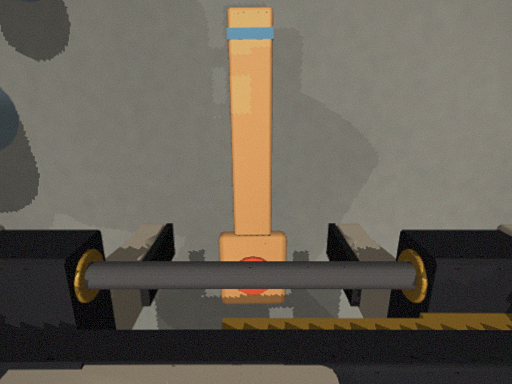

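The wrist view shows the paddle straight under the gripper. Its band end is at about (250,8), the shoulder at (253,233) and the button at (253,275).

```bash
python3 - <<'E'
from h import *
w=snap('wrist')
o=ctrl.get_obs()
e=onz(w,250.5,8,.018)[:2];s=onz(w,253.3,233,.018)[:2];d=s-e;L=np.hypot(*d);print(e,s,L,np.degrees(np.arctan2(d[1],d[0])))
c=e+d/L*130;c2=s-d/L*55;print(c,c2)
g=cv2.cvtColor(w['color'],cv2.COLOR_BGR2HSV);mm=[]
for r in(60,120,180,225):
    u=np.nonzero((g[r,200:300,1]>70)&(g[r,200:300,2]>90))[0]+200;p=[onz(w,u.min()-.5,r,.018)[:2],onz(w,u.max()+.5,r,.018)[:2]];print(np.mean(p,0),np.linalg.norm(p[0]-p[1]));mm.append(np.mean(p,0))
d=mm[-1]-mm[0];print(np.degrees(np.arctan2(d[1],d[0])))
print(shift(o,(.5045,-.2155,.0225),-64.7), o['moment'],o['force'])
E
```

```text
[ 0.56186696 -0.33101912] [ 0.48334338 -0.1690477 ] 0.18000192429605802 115.86405923457482
[-56.14899811 116.64708902] [ 24.47640168 -49.65978575]
[ 0.54631699 -0.29956489] 0.03360703890495258
[ 0.52691057 -0.25911538] 0.0331076461244307
[ 0.50476016 -0.21393313] 0.03338492611705969
[ 0.48693403 -0.17604292] 0.033154499777875684
115.67583596508356
(array([  9.8,   4. , 108.4]), np.float64(-0.3)) [ 0.15919638 -0.07875737 -0.01604116] [ 0.27043088 -0.1091457   0.13249521]
```

Emit:
move_arm(motion=[[[11, 3, 40], [0, 0, -0.4], 0], [[11, 3, 75], [0, 0, -0.4], 0], [[11, 3, 100], [0, 0, -0.4], 0], [[11, 3, 108], [0, 0, -0.4], 0], [[11, 3, 108], [0, 0, -0.4], 0], [[11, 3, 108], [0, 0, -0.4], 0]])

```text
clock: 3.07
tool_pos: [0.5066, -0.2161, 0.0233]
orientation: [-179.9, -0.1, -64.5]
force: [-0.2, 0.0, 0.5]
opening: 0.0874
gripper_force: 0.0
```

```bash
cat >> h.py <<'E'
def feel(n):
    F=[];M=[]
    for i in range(n):
        ctrl.snapshot('top');o=ctrl.get_obs();F.append(o['force']);M.append(o['moment'])
    y=np.radians(o['orientation'][2]);F=np.array(F);M=np.array(M)
    R=np.array([[np.cos(y),np.sin(y),0],[np.sin(y),-np.cos(y),0],[0,0,-1]])
    print('F',F.mean(0).round(3),'sd',F.std(0).round(3));print('M world',M.mean(0).round(4),'sd',M.std(0).round(4),'tool',(M.mean(0)@R).round(4))
    print(o['clock'],o['tool_pos'].round(4),o['orientation'].round(2),o['opening'],o['gripper_force']);return o
E
python3 -c "
from h import *
o=feel(10);print(shift(o,(.5058,-.2162,.0225),-64.5))"
```

```text
F [0.135 0.303 0.087] sd [0.456 0.457 0.293]
M world [ 0.0536 -0.0317  0.0058] sd [0.0269 0.0319 0.0216] tool [ 0.0516 -0.0348 -0.0058]
3.5667 [ 0.5054 -0.2167  0.0219] [-1.7998e+02 -1.0000e-02 -6.4600e+01] 0.0875343308674461 0.0
(array([-0.3, -0.6, -0.6]), np.float64(-0.1))
```

Emit:
move_arm(motion=[[[0, 0, 0], [0, 0, 0], 1], [[0, 0, 0], [0, 0, 0], 1], [[0, 0, 0], [0, 0, 0], 1], [[0, 0, 0], [0, 0, 0], 1], [[0, 0, 0], [0, 0, 0], 1], [[0, 0, 0], [0, 0, 0], 1], [[0, 0, 0], [0, 0, 0], 1], [[0, 0, -4], [0, 0, 0], 1], [[0, 0, -8], [0, 0, 0], 1], [[0, 0, -12], [0, 0, 0], 1]])

```text
clock: 4.4
tool_pos: [0.505, -0.2166, 0.0338]
orientation: [180.0, 0.0, -64.6]
force: [0.4, 0.6, -3.5]
opening: 0.0334
gripper_force: 30.0
```

```bash
python3 -c "
from h import *
o=feel(12);snap('scene','s2.png')"
```

```text
F [-0.266  0.201 -2.973] sd [0.483 0.477 0.51 ]
M world [0.155  0.046  0.0135] sd [0.0327 0.0351 0.0209] tool [ 0.0249 -0.1597 -0.0135]
5.0 [ 0.5051 -0.2167  0.0335] [ 1.7998e+02  1.0000e-02 -6.4600e+01] 0.03351410530878666 29.984745383262634
```

Emit:
move_arm(motion=[[[0, 0, 6], [0, 0, 0], 1], [[0, 0, 11], [0, 0, 0], 1], [[0, 0, 11.5], [0, 0, 0], 1], [[0, 0, 11.5], [0, 0, 0], 0.4], [[0, 0, 11.5], [0, 0, 0], 0.4], [[0, 0, 11.5], [0, 0, 0], 0.4], [[21, 0, 11.5], [0, 0, 0], 0.4], [[42, 0, 11.5], [0, 0, 0], 0.4], [[42, 0, 11.5], [0, 0, 0], 0.4], [[42, 0, 11.5], [0, 0, 0], 0.4]])

```text
clock: 5.88
tool_pos: [0.5233, -0.2552, 0.0214]
orientation: [180.0, 0.0, -64.7]
force: [0.0, -0.5, -0.8]
opening: 0.0524
gripper_force: 0.0
```

```bash
python3 -c "
from h import *
o=feel(16);snap('wrist','w2.png')"
```

```text
F [ 0.324  0.044 -0.099] sd [0.536 0.355 0.449]
M world [ 0.0635 -0.0163  0.0099] sd [0.0249 0.0233 0.0282] tool [ 0.0419 -0.0504 -0.0099]
6.6833 [ 0.5233 -0.2546  0.0221] [-180.    -0.   -64.6] 0.05223782576308156 0.0
```

View pics/w2.png

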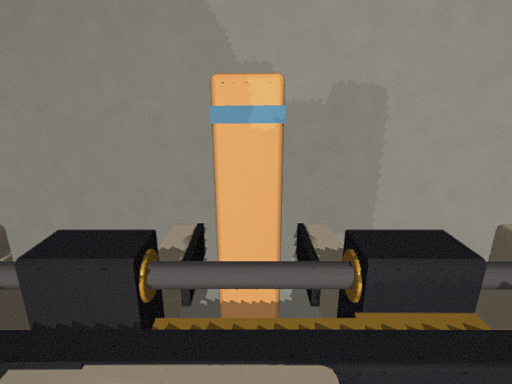

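The wrist view shows the open fingers straddling the shaft evenly. The band is at about (248,114) and the band end at (248,76).

Emit:
move_arm(motion=[[[0, 0, 0], [0, 0, 0], 1], [[0, 0, 0], [0, 0, 0], 1], [[0, 0, 0], [0, 0, 0], 1], [[0, 0, 0], [0, 0, 0], 1], [[0, 0, 0], [0, 0, 0], 1], [[0, 0, -5], [0, 0, 0], 1], [[0, 0, -15], [0, 0, 0], 1], [[0, 0, -30], [0, 0, 0], 1], [[0, 0, -30], [0, 0, 0], 1], [[0, 0, -30], [0, 0, 0], 1]])

```text
clock: 7.57
tool_pos: [0.5239, -0.2547, 0.0532]
orientation: [-179.9, -0.1, -64.6]
force: [-0.8, 0.4, -3.6]
opening: 0.034
gripper_force: 30.0
```

```bash
python3 -c "
from h import *
o=feel(40)"
```

```text
F [-0.08   0.098 -3.165] sd [0.411 0.468 0.53 ]
M world [ 0.04   -0.0202  0.0035] sd [0.0317 0.0291 0.029 ] tool [ 0.0355 -0.0275 -0.0035]
9.5667 [ 0.5233 -0.2546  0.0521] [-180.    -0.   -64.6] 0.03353217501822681 29.997421503067017
```

Emit:
move_arm(motion=[[[0, 0, -30], [0, 0, 0], 1], [[0, 0, -60], [0, 0, 0], 1], [[-15, -10, -90], [0, 0, 1], 1], [[-40, -25, -115], [0, 0, 3], 1], [[-70, -45, -118], [0, 0, 5], 1], [[-100, -65, -118], [0, 0, 7], 1], [[-130, -85, -118], [0, 0, 9], 1], [[-160, -105, -118], [0, 0, 11], 1], [[-190, -124, -118], [0, 0, 11.9], 1], [[-220, -144, -118], [0, 0, 11.9], 1]])

```text
clock: 10.4
tool_pos: [0.5586, 0.0076, 0.1703]
orientation: [-180.0, 0.0, -76.6]
force: [1.5, 0.5, -2.9]
opening: 0.0336
gripper_force: 30.0
```

Emit:
move_arm(motion=[[[-27, -13, 0], [0, 0, 0], 1], [[-50, -23, 0], [0, 0, 0], 1], [[-66, -32, 0], [0, 0, 0], 1], [[-76, -36, 0], [0, 0, 0], 1], [[-76, -36, 0], [0, 0, 0], 1], [[-76, -36, 0], [0, 0, 0], 1]])

```text
clock: 10.9
tool_pos: [0.5759, 0.0883, 0.1698]
orientation: [180.0, -0.0, -76.5]
force: [-0.9, -0.8, -3.4]
opening: 0.0339
gripper_force: 30.0
```

```bash
python3 - <<'E'
from h import *
a=snap('scene');b=snap('top');o=feel(16);print(shift(o,(.5733,.1107,.145),-76.5))
u,v=map(int,proj(a,(.572,.116,.12)));print(u,v);A=cv2.resize(a['color'][v-50:v+50,u-50:u+50],None,fx=4,fy=4,interpolation=cv2.INTER_CUBIC)
u,v=map(int,proj(b,(.572,.116,.12)));print(u,v);B=cv2.resize(b['color'][v-50:v+50,u-50:u+50],None,fx=4,fy=4,interpolation=cv2.INTER_CUBIC)
cv2.imwrite('pics/c3.png',np.hstack([A,B]))
E
```

```text
F [ 0.079  0.029 -2.957] sd [0.566 0.479 0.467]
M world [ 0.063  -0.0324  0.0042] sd [0.0176 0.0253 0.0299] tool [ 0.0463 -0.0537 -0.0042]
11.8 [0.5762 0.0882 0.1701] [180.    -0.   -76.49] 0.03379203986434412 29.99744474887848
(array([-22.5,  -2.4,  25.1]), np.float64(0.0))
259 215
229 181
```

View pics/c3.png

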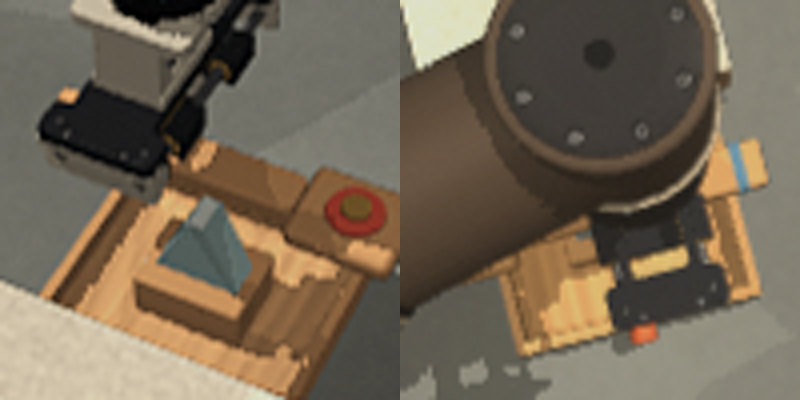

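The left (scene) crop shows the paddle held above the tray just beside the prism, with the blade on the far side. The prism tip is at about (207,212) in that crop. The top view is blocked by the arm.

Emit:
move_arm(motion=[[[-10, -1, 0], [0, 0, 0], 1], [[-24, -2.3, 5], [0, 0, 0], 1], [[-24, -2.3, 15], [0, 0, 0], 1], [[-24, -2.3, 24], [0, 0, 0], 1], [[-24, -2.3, 28], [0, 0, 0], 1], [[-24, -2.3, 30], [0, 0, 0], 1], [[-24, -2.3, 31], [0, 0, 0], 1], [[-24, -2.3, 31], [0, 0, 0], 1], [[-24, -2.3, 31], [0, 0, 0], 1]])

```text
clock: 12.55
tool_pos: [0.5731, 0.1119, 0.1394]
orientation: [-180.0, -0.0, -76.5]
force: [-0.6, -0.3, -2.4]
opening: 0.0337
gripper_force: 30.0
```

```bash
python3 - <<'E'
from h import *
a=snap('scene');o=feel(3);print(shift(o,(.5729,.1119,.136),-76.5))
u,v=map(int,proj(a,(.572,.116,.12)));A=cv2.resize(a['color'][v-50:v+50,u-70:u+70],None,fx=5,fy=5,interpolation=cv2.INTER_CUBIC)
cv2.imwrite('pics/c4.png',A)
E
```

```text
F [ 0.213  0.072 -3.188] sd [0.494 0.109 0.353]
M world [ 0.0583 -0.0411  0.0139] sd [0.0159 0.0267 0.0136] tool [ 0.0536 -0.0471 -0.0139]
12.75 [0.573  0.112  0.1395] [-1.7997e+02  1.0000e-02 -7.6510e+01] 0.033592190151219496 29.99729096889496
(array([0.1, 0.2, 3.5]), np.float64(-0.0))
```

View pics/c4.png

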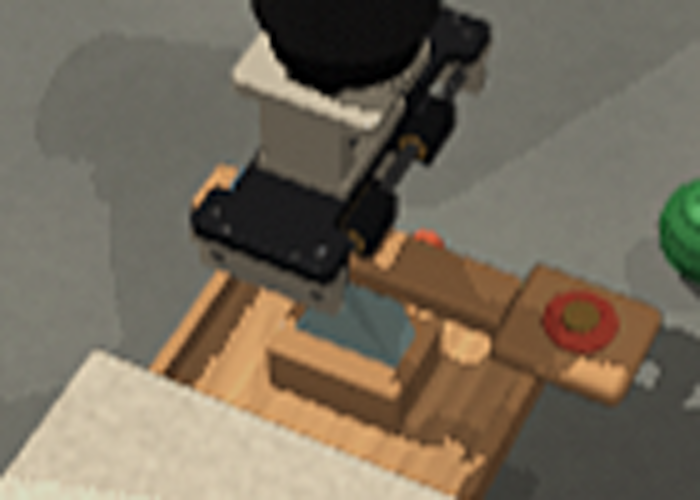

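The scene crop shows the prism directly under the gripped section of the paddle, which is held level just above it.

Emit:
move_arm(motion=[[[0, 0, 1], [0, 0, 0], 1], [[0, 0, 2], [0, 0, 0], 1], [[0, 0, 2.5], [0, 0, 0], 1], [[0, 0, 2.5], [0, 0, 0], 1], [[0, 0, 2.5], [0, 0, 0], 1]])

```text
clock: 13.17
tool_pos: [0.5728, 0.112, 0.1365]
orientation: [180.0, -0.0, -76.5]
force: [0.3, 0.8, -3.0]
opening: 0.034
gripper_force: 30.0
```

```bash
python3 -c "
from h import *
o=feel(4)"
```

```text
F [-0.049  0.136 -3.034] sd [0.344 0.272 0.124]
M world [ 0.059  -0.0291 -0.0296] sd [0.0275 0.0319 0.0353] tool [ 0.0421 -0.0506  0.0296]
13.3667 [0.5729 0.1121 0.1366] [-180.     0.   -76.5] 0.033551425043166994 29.997391998767853
```

Emit:
move_arm(motion=[[[0, 0, 0.5], [0, 0, 0], 1], [[0, 0, 0.5], [0, 0, 0], 1], [[0, 0, 0.5], [0, 0, 0], 1]])

```text
clock: 13.62
tool_pos: [0.5729, 0.1121, 0.1361]
orientation: [-180.0, 0.0, -76.5]
force: [1.2, -0.2, -2.7]
opening: 0.034
gripper_force: 30.0
```

Emit:
move_arm(motion=[[[0, 0, 0.5], [0, 0, 0], 1], [[0, 0, 0.5], [0, 0, 0], 1], [[0, 0, 0.5], [0, 0, 0], 1]])

```text
clock: 13.87
tool_pos: [0.573, 0.1121, 0.1361]
orientation: [-180.0, -0.0, -76.5]
force: [-2.9, 0.5, 3.5]
opening: 0.0335
gripper_force: 30.0
```

Emit:
move_arm(motion=[[[0, 0, 0.3], [0, 0, 0], 1], [[0, 0, 0.3], [0, 0, 0], 1], [[0, 0, 0.3], [0, 0, 0], 1]])

```text
clock: 14.12
tool_pos: [0.5729, 0.1121, 0.136]
orientation: [-180.0, -0.0, -76.5]
force: [-3.0, 0.2, 6.9]
opening: 0.0336
gripper_force: 30.0
```

Emit:
move_arm(motion=[[[0, 0, -0.5], [0, 0, 0], 1], [[0, 0, -0.5], [0, 0, 0], 1], [[0, 0, -0.5], [0, 0, 0], 1]])

```text
clock: 14.37
tool_pos: [0.5729, 0.1121, 0.1361]
orientation: [-180.0, 0.0, -76.5]
force: [-3.1, -0.2, 5.1]
opening: 0.0337
gripper_force: 30.0
```

Emit:
move_arm(motion=[[[0, 0, 0], [0, 0, 0], 0.52], [[0, 0, 0], [0, 0, 0], 0.52]])

```text
clock: 14.53
tool_pos: [0.5732, 0.1122, 0.1357]
orientation: [-180.0, 0.0, -76.5]
force: [0.3, -0.2, -0.0]
opening: 0.0403
gripper_force: 0.0
```

```bash
cat >> h.py <<'E'
def look(f=None):
    a=snap('scene');g=cv2.cvtColor(a['color'],cv2.COLOR_BGR2HSV)
    m=((g[...,0]<8)|(g[...,0]>172))&(g[...,1]>140)&(g[...,2]>60);u0,v0=map(int,proj(a,(.541,.245,.141)))
    w=np.zeros_like(m);w[v0-25:v0+26,u0-25:u0+26]=1;v,u=np.nonzero(m&w);print('button',len(u),u.mean().round(2),v.mean().round(2))
    if f:
        u,v=map(int,proj(a,(.572,.116,.12)));cv2.imwrite('pics/'+f,cv2.resize(a['color'][v-50:v+50,u-70:u+70],None,fx=5,fy=5,interpolation=cv2.INTER_CUBIC))
E
python3 -c "
from h import *
look('c5.png');look();o=ctrl.get_obs();print(o['force'],o['opening'],o['gripper_force'],o['clock'])"
```

```text
button 99 304.44 230.26
button 101 304.46 230.3
[ 0.38413688 -0.1238581  -0.63268158] 0.0415833607336554 0.0 14.6333
```

Emit:
move_arm(motion=[[[0, 0, 0], [0, 0, 0], 0.4], [[0, 0, 0], [0, 0, 0], 0.4]])

```text
clock: 14.8
tool_pos: [0.5729, 0.1121, 0.1357]
orientation: [180.0, -0.0, -76.5]
force: [-1.8, -0.3, 0.6]
opening: 0.0494
gripper_force: 0.0
```

```bash
python3 -c "
from h import *
look();look();o=feel(16);look()"
```

```text
button 100 304.43 230.21
button 99 304.49 230.12
F [ 0.028  0.124 -0.053] sd [0.457 0.436 0.466]
M world [ 0.0718 -0.0288 -0.0096] sd [0.0352 0.0254 0.0254] tool [ 0.0448 -0.0631  0.0096]
15.7 [0.5729 0.1121 0.1358] [180.   -0.  -76.5] 0.05290384073768532 0.0
button 101 304.55 230.17
```

The paddle stays balanced, so I'll retreat straight up slowly.

Emit:
move_arm(motion=[[[0, 0, 0], [0, 0, 0], 0.3], [[0, 0, 0], [0, 0, 0], 0.3], [[0, 0, -5], [0, 0, 0], 0.3], [[0, 0, -12], [0, 0, 0], 0.3], [[0, 0, -25], [0, 0, 0], 0.3], [[0, 0, -45], [0, 0, 0], 0.3], [[0, 0, -75], [0, 0, 0], 0.3], [[0, 0, -105], [0, 0, 0], 0.3], [[0, 0, -120], [0, 0, 0], 0.3]])

```text
clock: 16.5
tool_pos: [0.5742, 0.1122, 0.2607]
orientation: [-179.7, 0.0, -76.5]
force: [0.6, 0.6, 1.0]
opening: 0.0611
gripper_force: 0.0
```

Emit:
move_arm(motion=[[[40, 0, -10], [0, 0, 0], 0.3], [[80, 0, -10], [0, 0, 0], 0.3], [[120, 0, -10], [0, 0, 0], 0.3], [[160, 0, -10], [0, 0, 0], 0.3], [[200, 0, -10], [0, 0, 0], 0.3], [[240, 0, -10], [0, 0, 0], 0.3], [[280, 0, -10], [0, 0, 0], 0.3], [[300, 0, -10], [0, 0, 0], 0.3], [[300, 0, -10], [0, 0, 0], 0.3], [[300, 0, -10], [0, 0, 0], 0.3]])

```text
clock: 17.33
tool_pos: [0.6428, -0.1811, 0.2659]
orientation: [180.0, 0.0, -76.6]
force: [-0.3, 0.6, -0.2]
opening: 0.0616
gripper_force: 0.0
```

```bash
python3 - <<'E'
from h import *
look('c6.png')
b=snap('top');a=snap('scene')
B=cv2.resize(b['color'][130:230,180:280],None,fx=4,fy=4,interpolation=cv2.INTER_CUBIC);A=cv2.resize(a['color'][165:265,210:310],None,fx=4,fy=4,interpolation=cv2.INTER_CUBIC)
cv2.imwrite('pics/c7.png',np.hstack([A,B]));print(ctrl.get_obs()['clock'])
E
```

```text
button 101 304.6 230.06
17.4833
```

View pics/c7.png

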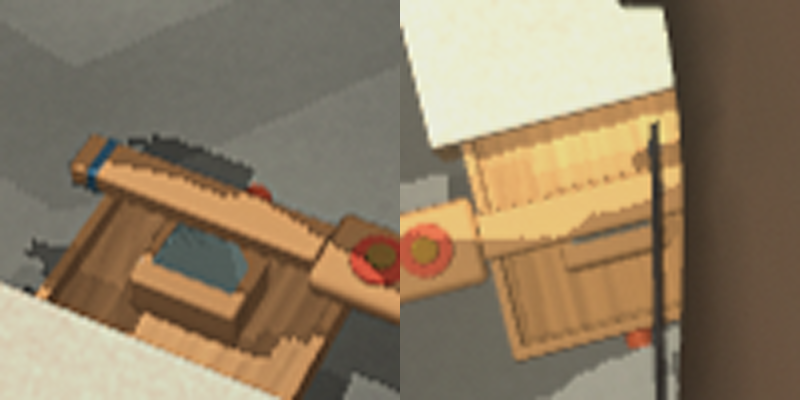

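The paddle rests level across the prism, with the blade on the ball side and the band at about (95,160) in the scene crop. The gripper is clear.

```bash
python3 - <<'E'
from h import *
for i in range(12): look() if i%4==0 else snap('top')
look();print(ctrl.get_obs()['clock'])
print(ctrl.close_job())
E
```

```text
button 101 304.55 230.1
button 99 304.56 230.2
button 99 304.51 230.11
button 99 304.57 230.18
18.1333
the job is handed in; nothing more can be done
None
```

The paddle is balanced on the prism, level and squarely across its middle, and stayed still for over 3 s after release with the gripper clear; the job was handed in at about 18 s.

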